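# Set a bookend under a slide box

### The arm

A 6-joint arm with a two-finger parallel gripper is mounted at the origin on a cart in front of the work surface, level with it; the furniture and walls round the work are solid. World frame = base frame: x ahead of the robot, y to its left, z up, the work surface at z = 0. Lengths are in m, angles in degrees, forces in N, time in s.
With the tool pointing down it reaches from about 0.3 to 0.875 m from the base axis. Payload 6.4 kg.
Tool frame: the origin (TCP) lies midway between the tips of the shut fingers; the grasp point (between the pads) lies manip.pinch_z behind it (manip.pinch_z is the distance from the TCP to the grasp point, in m); z points along the fingers, y is the line along which they close (so a half turn about z gives the same grasp; the last joint's range is limited). The gripper opens to 85 mm and grips with 20 to 120 N. Pads are 22 mm wide; open, the fingers measure 114 mm over their backs; the gripper's body (76 mm by 85 mm) begins 54 mm behind the grasp point. The pads swing forward as they close: fully open they stand 13 mm farther back than shut.
Start: joints at [-82.981, 10.359, 92.074, -0, 77.567, -11.82], TCP at [0.186, -0.544, 0.231] pointing down, gripper open.
Joint ranges: [-171.53, 171.53], [-51.25, 118.39], [17.06, 147.69], [-65.23, 245.23], [0, 150.52], [-178.68, 178.68]. Speed limits (degrees/s): [147.25, 147.25, 172.46, 180, 180, 180].

### API

Orientations are given as a 3x3 rotation matrix whose columns are the frame's x, y, z axes.
In Python, from workcell import manip, cams, workorder gives the robot as it stands.
- The arm moves only by the tool send_rows, never from a script. Its argument "commands" is a list that holds one entry, the list of rows, each a list of 5 numbers: the shift along the tool's x, y, z in cm, then the turn about the tool's z in degrees, then the closure, from -1 (fully open) to 1 (shut). A call has 1 to 12 rows; each row shifts and turns the commanded pose from where the row before left it, along the tool's axes as they then stand; what a row does not reach is not made up. A row lasts 1/12 s, in which the tool goes at most 41.7 mm and 7.16 degrees, less where a joint would pass 70% of its speed; a pose out of reach is approached as far as the arm can. A call with a gripper value outside its range is refused whole. The fingers move at their own pace and stop on an object; the grip force is fixed at half the most. Time passes only in rows, so rows that do not move let the fingers close. It gives the time, the measured TCP pose, the force, the opening and the grip force at its end, in the units of the state.
- manip.observe(): the state, without advancing time (a new reading comes with each control period).
- cams.read_camera(name): name is "scene" or "top" or "wrist"; returns the picture (400x640x3 uint8, red, green, blue); there is no depth.
- cams.camera_info(name): a dict with "fov_y" (degrees; the focal length in pixels is half the picture's height over the tangent of half this angle, whatever the lens; pixels are square), "cx", "cy" (the principal point, pixels), "distortion" ([k1, k2, p1, p2, k3] as OpenCV has them; the pictures are not rectified), "R" (3x3) and "t" (3): a world point X has camera coordinates R X + t. Camera axes: x right, y down, z forward; pixel columns grow to the right and rows downward; lengths in m; the calibration is good to about 2 mm. A picture is of the moment at which its call begins: read the wrist's pose just before it. camera_info takes no time and is no camera call; for the wrist camera it gives the pose at the moment of the call.
- workorder.finish_job(): hands the job in; it is judged then, once.
The state is a dict: "time": time; "joint_pos": joint angles; "qd": joint speeds; "joint_efforts": joint torques, N m; "tool_pos": TCP position; "tcp_rot": TCP orientation; "force": force on the tool from outside, world axes, zero at the start; "ft_torque": the same for the moment, N m; "finger_gap": finger opening in m; "grasp_force": force on a finger pad.
Only numpy, scipy, OpenCV 4.12 (cv2) and the standard library are available. Lean on these libraries where they do the work, as an engineer would, in place of code of your own. Each camera call takes 0.05 s, during which the arm holds its last target. There are 200 camera calls.

### The job

Fit the steel bookend to the black slide box that stands on end in front of the tip box: rock the slide box back on its rear lower edge until it leans on the tip box, slide the bookend's flat foot centrally and fully home under its raised front, then stand the slide box upright again on the foot, square against the bookend's plate. The box is full of glass, so do not lift it off the bench, and tip it and set it down gently rather than letting it fall. Leave the timer, bottle and flask where they are.

Things in the scene. Friction and masses are not known exactly. Their poses are not given: they have to be found in the camera images.
- slide_box: Black slide box, closed, 0.3 to 0.54 kg, loose, standing on end: 100 mm tall, 85 mm wide, 37 mm deep. Origin mid-width on its rear face (1.5 mm off, along x), 50 mm above its lower end. Own axes: y up when it stands, z out of its front face (lid with paper label, away from the tip box), x along its width. Centre of mass near its middle.
- slide_box_center (a point): Centre of the slide box (half-way up, mid-depth, mid-width); axes as slide_box.
- slide_box_heel (a point): Middle of the slide box's rear lower edge, on which it rocks back; axes as slide_box. It balances there at about 20 degrees of tilt, and stays leaning on the tip box by itself at about 27 to 30 degrees; its front lower edge is then about 17 mm up and its rear upper edge overhangs the tip box, about 18 mm above it.
- bookend_grip (a point): L-shaped steel bookend, 80 mm wide, 68 mm high, 0.16 kg, loose, standing on its foot. This point: middle of the black grip strip along its top (9 mm thick in x, 82 wide, 17 tall), 59.5 mm above the bench; can be pinched from above. Axes: x from the plate out over the foot, y along its width, z up. The plate's inner face, flush with the strip, is 4.5 mm from here along +x.
- bookend_toe (a point): Middle of the far end of the bookend's foot, on its underside; the foot is 3 mm thick, 80 mm wide and reaches 30 mm from the plate's inner face along +x. With the plate touching the slide box's front, the toe is 7 mm short of the slide box's rear face. Axes as bookend_grip. Pushed or dragged along the bench by its top, the bookend tips on its toe; skim it or push it low.
- tip_box: Pipette tip box with closed lid, fixed to the bench: 86 mm deep (x), 122 mm wide (y), 70 mm high. Origin at the centre of its underside; its own -x face, 43 mm from the origin, looks to the slide box, which stands parallel to it with a free gap of 35 to 40 mm between.
- lab_timer: Pale square countdown timer lying on the bench, 62x62x17 mm, loose; leave alone. Origin under its centre.
- media_bottle: Square clear bottle with white cap, 54x54x120 mm, loose; leave alone. Origin under its centre.
- culture_flask: Clear flat culture flask with cap, 94x52x24 mm, loose; leave alone. Origin under its centre.
Mind the look-alikes: they are no part of the job. What is shaped like the part that bears bookend_grip but blue or red is not meant.

How it is judged (in metres and radians):
On the way, in this order (a step that is already met when the one before it is completed fails the run):
1. the slide box leans back on its rear lower edge against the tip box, that edge still on the bench (angle between slide_box's own y axis and vertical above 0.4 rad and height (world z) of slide_box_heel below 0.006 m and contact force between slide_box and tip_box above 0.02 N), for 0.3 s.
2. the bookend's foot lies flat on the bench under the front of the leaning box (angle between slide_box's own y axis and vertical above 0.3 rad and height (world z) of slide_box_heel below 0.006 m and horizontal distance between bookend_toe and slide_box_heel below 0.024 m and height (world z) of bookend_toe below 0.004 m and angle between bookend_toe's own z axis and vertical below 0.1 rad), for 0.2 s.
At the end, for the whole second after the job is handed in: The slide box stands upright (within 3 degrees) and at rest on the bookend's foot; the foot lies flat on the bench, the bookend's plate is within 7 mm of the box's front, square to it within 6 degrees and centred on it within 15 mm (angle between slide_box's own y axis and vertical below 0.05 rad and angle between bookend_toe's own z axis and vertical below 0.05 rad and height (world z) of bookend_toe below 0.003 m and height (world z) of slide_box_heel above 0.0015 m and z of bookend_toe in the frame of slide_box_heel below 0.014 m and x of bookend_toe in the frame of slide_box_heel between -0.015 and 0.015 m and angle between the x axis of bookend_toe and the z axis of slide_box, either way round below 0.1 rad and linear speed of slide_box below 0.01 m/s); the robot touches nothing.
It fails at once if the slide box is lifted off the bench (its rear lower edge more than 15 mm up) (height (world z) of slide_box_heel above 0.015 m).
It fails at once if the slide box falls over (angle between slide_box's own y axis and vertical above 0.75 rad).
It fails at once if the slide box is let fall or knocked (turns faster than 2.5 rad/s) (angular speed of slide_box above 2.5 rad/s).
It fails at once if the timer, the bottle or the flask is moved by more than 20 mm (distance of any of lab_timer, media_bottle, culture_flask from where it was at the start of the episode above 0.02 m).
It also fails if it takes over 72 s, if anything falls off the work surface, if the arm or the gripper's body presses on something with over 40 N, if the wrist force passes 120 N, or if a joint passes its speed limit or range.

## Working session

There is one attempt and no reset: what is moved stays moved. The work goes in short steps, Python scripts to look and compute and a tool call to move; the robot and the scene stay as the last step left them, time stands still between calls to the robot, and variables do not carry over. Pictures are saved under pics/ and viewed, at most 10 in all, crops included, and the job is handed in when it is done.

Besides the shell and the picture viewer there is one more tool, called after "Call:" as a command line: name --argument value ..., lists and objects as JSON in quotes. send_rows: Moves the arm, as the interface text tells. Its arguments: {"type":"object","properties":{"commands":{"type":"array"}},"required":["commands"]}

```bash
mkdir -p pics; ls; cat > h.py <<'E'
import numpy as np,cv2
from workcell import manip,cams,workorder
def K(i):
    f=200/np.tan(np.radians(i["fov_y"])/2); return np.array([[f,0,i["cx"]],[0,f,i["cy"]],[0,0,1.]])
def ray(i,uv):
    p=cv2.undistortPoints(np.array(uv,float).reshape(-1,1,2),K(i),np.array(i["distortion"],float)).reshape(-1,2)
    R=np.array(i["R"]);t=np.array(i["t"])
    return -R.T@t,np.c_[p,np.ones(len(p))]@R
def onz(i,uv,z):
    c,d=ray(i,uv); return c+d*((z-c[2])/d[:,2])[:,None]
def proj(i,X):
    R=np.array(i["R"],float);return cv2.projectPoints(np.array(X,float).reshape(-1,3),cv2.Rodrigues(R)[0],np.array(i["t"],float),K(i),np.array(i["distortion"],float))[0].reshape(-1,2)
def snap(n,f,crop=None,s=1):
    i=cams.camera_info(n);a=np.array(cams.read_camera(n));np.save(f"pics/{f}.npy",a)
    b=a
    if crop:b=a[crop[1]:crop[3],crop[0]:crop[2]]
    b=cv2.resize(b,None,fx=s,fy=s,interpolation=cv2.INTER_CUBIC);cv2.imwrite(f"pics/{f}.png",b[...,::-1]);return i,a
E
python3 - <<'E'
from h import *
print(manip.pinch_z, manip.observe())
i,a=snap("top","top0");j,b=snap("scene","scene0")
print(i,j)
cv2.imwrite("pics/both.png",np.vstack([a,b])[...,::-1])
cv2.imwrite("pics/top0.png",cv2.resize(a,(800,500),interpolation=cv2.INTER_CUBIC)[...,::-1])
cv2.imwrite("pics/scene0.png",cv2.resize(b,(800,500),interpolation=cv2.INTER_CUBIC)[...,::-1])
E
```

```text
pics
0.0187 {'time': 0.0, 'joint_pos': array([-8.29808740e+01,  1.04022784e+01,  9.21319542e+01,  1.08638243e-03,
        7.75633800e+01, -1.18207166e+01]), 'qd': array([-0.07676805, -0.01590264, -0.03015179, -0.05244212, -0.0584969 ,
        0.03407849]), 'joint_efforts': array([-9.36072502e-04, -4.44875050e+01, -3.51337874e+01, -5.32105860e-04,
        9.09333816e-03, -1.93322542e-06]), 'tool_pos': array([ 0.18563149, -0.54364969,  0.23037782]), 'tcp_rot': array([[ 9.46426291e-01,  3.22919866e-01, -1.89811125e-04],
       [ 3.22919713e-01, -9.46424848e-01,  1.69315449e-03],
       [ 3.67111257e-04, -1.66373968e-03, -9.99998549e-01]]), 'force': array([ 0.44787126, -0.18299436,  0.61254896]), 'ft_torque': array([ 0.06652752, -0.03267936,  0.03635243]), 'grasp_force': 0.0, 'finger_gap': 0.08531380693197035}
{'fov_y': 56.26383457920814, 'cx': 317.3363524920895, 'cy': 195.91864531837808, 'distortion': array([-0.04523675,  0.        ,  0.        ,  0.        ,  0.        ]), 'R': array([[ 0.02162403, -0.99919101,  0.03390752],
       [-0.9801828 , -0.02786816, -0.19612506],
       [ 0.19691134, -0.02899455, -0.97999247]]), 't': array([-0.03353945,  0.57367657,  0.91985944])} {'fov_y': 52.88230817494633, 'cx': 316.40339924127295, 'cy': 204.52315829728218, 'distortion': array([-0.03154445,  0.        ,  0.        ,  0.        ,  0.        ]), 'R': array([[-0.52861957, -0.84866589, -0.01809839],
       [-0.364723  ,  0.24632898, -0.89794163],
       [ 0.76651059, -0.46806862, -0.43974229]]), 't': array([0.28898778, 0.27574393, 0.79841824])}
```

View pics/top0.png

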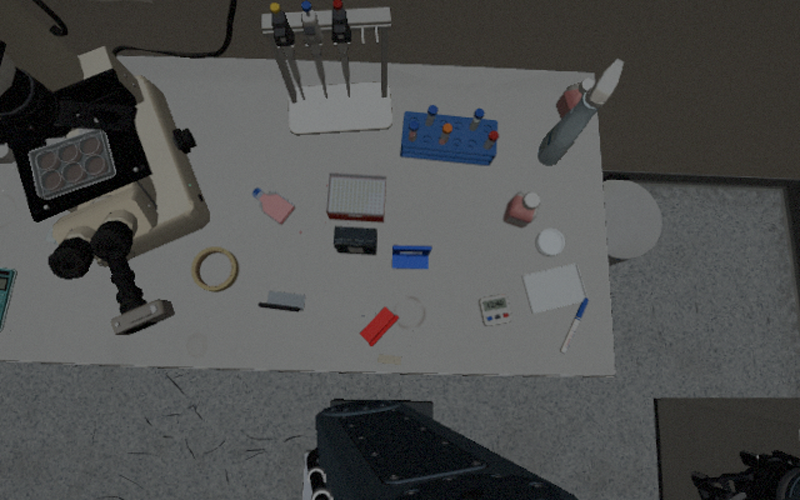

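View pics/scene0.png

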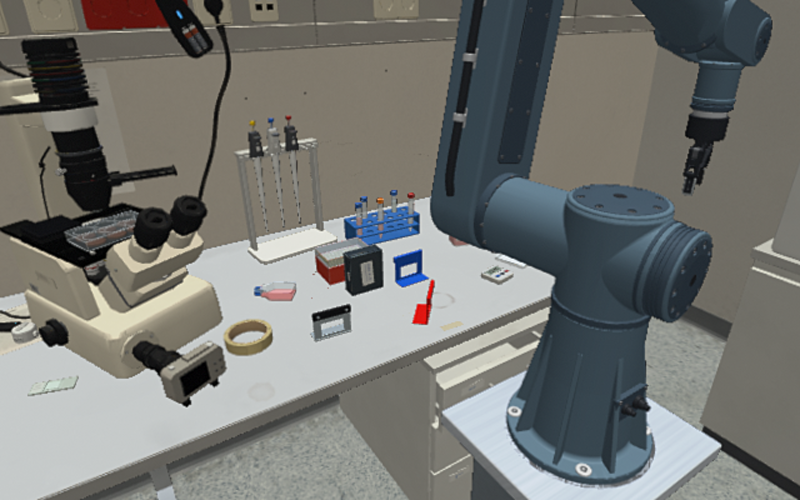

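In the top view (800x500) the slide box is at (356,240), the tip box at (357,198), the timer at (495,310), the flask at (275,205) and the bottle at (523,208). There are three L-shaped candidates: steel with a black strip (285,301), blue (411,257) and red (379,326). The steel one with the black strip fits the description. I'll confirm it in an enlarged crop.

```bash
python3 - <<'E'
import numpy as np,cv2
a=np.load("pics/top0.npy");
b=a[130:280,180:380]
b=cv2.convertScaleAbs(b,alpha=1.5)
cv2.imwrite("pics/crop.png",cv2.resize(b,(800,600),interpolation=cv2.INTER_CUBIC)[...,::-1])
E
```

```text
(no output)
```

View pics/crop.png

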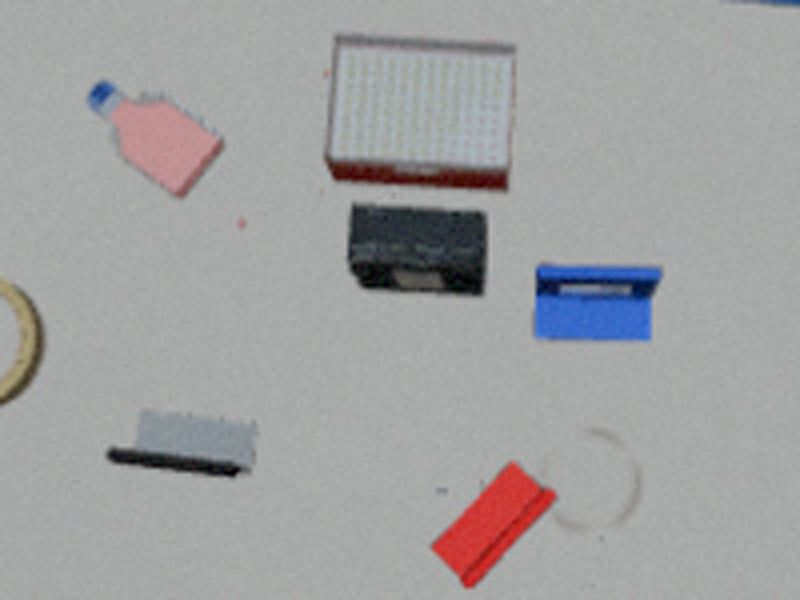

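The crop confirms it: the steel bookend has its black strip at crop (108,455)-(240,472) with a grey foot going up towards +x. The blue one (600,300) and the red one (495,520) are decoys. Next come rough positions from these pixels.

```bash
python3 - <<'E'
from h import *
i=cams.camera_info("top")
c=lambda L:[(180+u/4-.375,130+v/4-.375) for u,v in L]
def P(n,L,z):print(n,onz(i,c(L),z).round(4).tolist())
P("tip top",[(336,37),(515,45),(512,165),(328,160)],.07)
P("box rear top",[(352,205),(487,210)],.1)
P("box front bottom",[(363,290),(484,296)],0)
P("strip outer top",[(110,450),(240,466)],.068)
P("strip bottom",[(110,462),(238,476)],.068)
P("toe",[(142,409),(256,422)],.003)
s=manip.observe();print(s["tool_pos"],s["tcp_rot"].round(2).tolist())
w=cams.camera_info("wrist");R=np.array(w["R"]);print("wcam",(-R.T@w["t"]),R,w["fov_y"])
E
```

```text
tip top [[0.722, 0.1269, 0.07], [0.7202, 0.0082, 0.07], [0.6378, 0.008, 0.07], [0.6375, 0.1278, 0.07]]
box rear top [[0.6007, 0.1076, 0.1], [0.6, 0.0229, 0.1]]
box front bottom [[0.5648, 0.1079, 0.0], [0.5629, 0.0247, 0.0]]
strip outer top [[0.4462, 0.255, 0.068], [0.4384, 0.1731, 0.068]]
strip bottom [[0.4387, 0.2544, 0.068], [0.4322, 0.174, 0.068]]
toe [[0.4787, 0.2525, 0.003], [0.472, 0.1754, 0.003]]
[ 0.18563028 -0.54370492  0.23049012] [[0.95, 0.32, -0.0], [0.32, -0.95, 0.0], [0.0, -0.0, -1.0]]
wcam [ 0.26641404 -0.51533887  0.37273015] [[ 3.23377808e-01 -9.46269621e-01 -7.73248127e-04]
 [-8.93952303e-01 -3.05766650e-01  3.27652308e-01]
 [-3.10283858e-01 -1.05264238e-01 -9.44798056e-01]] 68.8120883702197
```

Call:
send_rows --commands '[[[0, 0, 0, -7.1, -1], [0, 0, 0, -7.1, -1], [0, 0, 0, -7.1, -1], [0, 0, 0, -7.1, -1], [0, 0, 0, -7.1, -1], [0, 0, 0, -7.1, -1], [0, 0, 0, -7.1, -1], [0, 0, 0, -7.1, -1], [0, 0, 0, -7.1, -1], [0, 0, 0, -7.1, -1]]]'

```text
time: 0.93
tool_pos: [0.1856, -0.5439, 0.2308]
tcp_rot: [[-0.003, 1.0, -0.0], [1.0, 0.003, 0.001], [0.001, -0.0, -1.0]]
force: [-0.1, 0.3, 0.1]
finger_gap: 0.0856
grasp_force: 0.0
```

Call:
send_rows --commands '[[[2.77, 1.43, 0, 0, -1], [2.77, 1.43, 0, 0, -1], [2.77, 1.43, 0, 0, -1], [2.77, 1.43, 0, 0, -1], [2.77, 1.43, 0, 0, -1], [2.77, 1.43, 0, 0, -1], [2.77, 1.43, 0, 0, -1], [2.77, 1.43, 0, 0, -1], [2.77, 1.43, 0, 0, -1], [2.77, 1.43, 0, 0, -1], [2.77, 1.43, 0, 0, -1], [2.77, 1.43, 0, 0, -1]]]'

```text
time: 1.93
tool_pos: [0.3584, -0.2107, 0.2311]
tcp_rot: [[0.003, 1.0, -0.0], [1.0, -0.003, 0.0], [0.0, -0.0, -1.0]]
force: [0.7, 0.4, -1.0]
finger_gap: 0.0852
grasp_force: 0.0
```

Call:
send_rows --commands '[[[2.77, 1.43, 0, 0, -1], [2.77, 1.43, 0, 0, -1], [2.77, 1.43, 0, 0, -1], [2.77, 1.43, 0, 0, -1], [2.77, 1.43, 0, 0, -1], [2.77, 1.43, 0, 0, -1], [2.77, 1.43, 0, 0, -1], [2.77, 1.43, 0, 0, -1], [2.77, 1.43, 0, 0, -1], [2.77, 1.43, 0, 0, -1], [2.77, 1.43, 0, 0, -1], [0, 0, 0, 0, -0.22]]]'

```text
time: 2.93
tool_pos: [0.5176, 0.0961, 0.2309]
tcp_rot: [[-0.001, 1.0, 0.0], [1.0, 0.001, 0.002], [0.002, 0.0, -1.0]]
force: [-0.4, -0.8, -0.1]
finger_gap: 0.0753
grasp_force: 0.0
```

```bash
python3 - <<'E'
from h import *
i,a=snap("wrist","w1",None,1.25)
import pickle;pickle.dump(i,open("pics/w1.pkl","wb"))
s=manip.observe();print(s["tool_pos"],s["tcp_rot"].round(4).tolist(),s["finger_gap"],s["time"])
E
```

```text
[0.51661583 0.09419887 0.23066805] [[-0.0009, 1.0, -0.001], [1.0, 0.0009, 0.0004], [0.0004, -0.001, -1.0]] 0.06883355779569432 2.9833
```

View pics/w1.png

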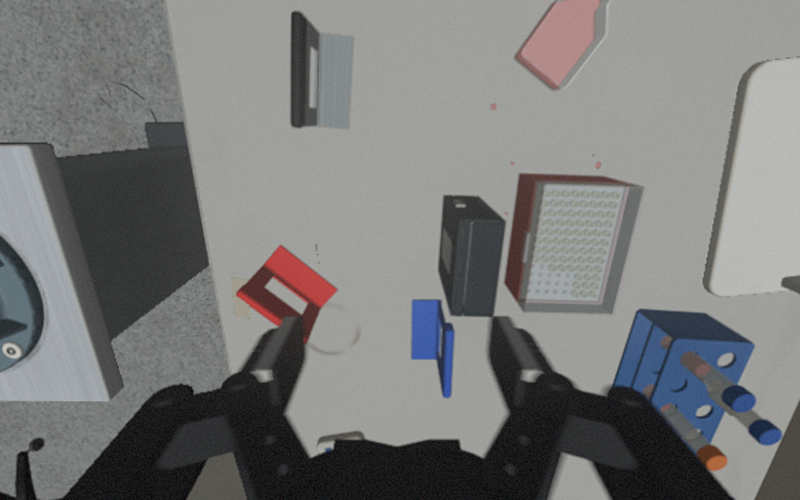

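The wrist view (800x500) shows the box top face at about (467,220), (503,220), (494,315) and (458,313). The tip lid is to the right, the steel bookend strip at (292-304, 12-127), and its toe edge runs (354,36)-(350,128).

```bash
python3 - <<'E'
from h import *
import pickle
i=pickle.load(open("pics/w1.pkl","rb"))
def P(n,L,z):print(n,onz(i,[(u/1.25-.1,v/1.25-.1) for u,v in L],z).round(4).tolist())
P("box top",[(467,220),(503,220),(494,315),(458,313)],.1)
P("strip top",[(292,12),(304,12),(305,127),(293,127)],.068)
P("toe",[(354,36),(350,128)],.003)
P("tip lid",[(541,182),(640,187),(613,311),(527,304)],.07)
s=manip.observe();print(s["tool_pos"],s["finger_gap"])
E
```

```text
box top [[0.5729, 0.1094, 0.1], [0.6007, 0.1094, 0.1], [0.6012, 0.0262, 0.1], [0.5705, 0.0282, 0.1]]
strip top [[0.4424, 0.2567, 0.068], [0.4511, 0.2567, 0.068], [0.4455, 0.1771, 0.068], [0.436, 0.1771, 0.068]]
toe [[0.4802, 0.2538, 0.003], [0.4735, 0.1752, 0.003]]
tip lid [[0.6383, 0.134, 0.07], [0.722, 0.1301, 0.07], [0.7222, 0.0133, 0.07], [0.6401, 0.0207, 0.07]]
[0.51661583 0.09419887 0.23066805] 0.06883355779569432
```

Call:
send_rows --commands '[[[-0.9, 2.2, 0, 0, -0.22], [-0.9, 2.2, 0, 0, -0.22], [-0.9, 2.2, 0, 0, -0.22], [0, 0, 2, 0, -0.22], [0, 0, 2, 0, -0.22], [0, 0, 2, 0, -0.22], [0, 0, 2, 0, -0.22], [0, 0, 0, 0, -0.22], [0, 0, 0, 0, -0.22]]]'

```text
time: 3.73
tool_pos: [0.581, 0.064, 0.1502]
tcp_rot: [[0.004, 1.0, -0.003], [1.0, -0.004, 0.0], [0.0, -0.003, -1.0]]
force: [0.5, -0.4, -0.6]
finger_gap: 0.0518
grasp_force: 0.0
```

```bash
python3 - <<'E'
from h import *
i,a=snap("wrist","w2",(200,100,560,370),2.2)
s=manip.observe();print(s["tool_pos"],s["tcp_rot"].round(4).tolist(),s["finger_gap"],s["force"])
E
```

```text
[0.58217298 0.06415385 0.15170628] [[0.0035, 1.0, -0.0004], [1.0, -0.0035, -0.0001], [-0.0001, -0.0004, -1.0]] 0.051974769709062875 [ 0.878962   -1.26078184  0.64227817]
```

View pics/w2.png

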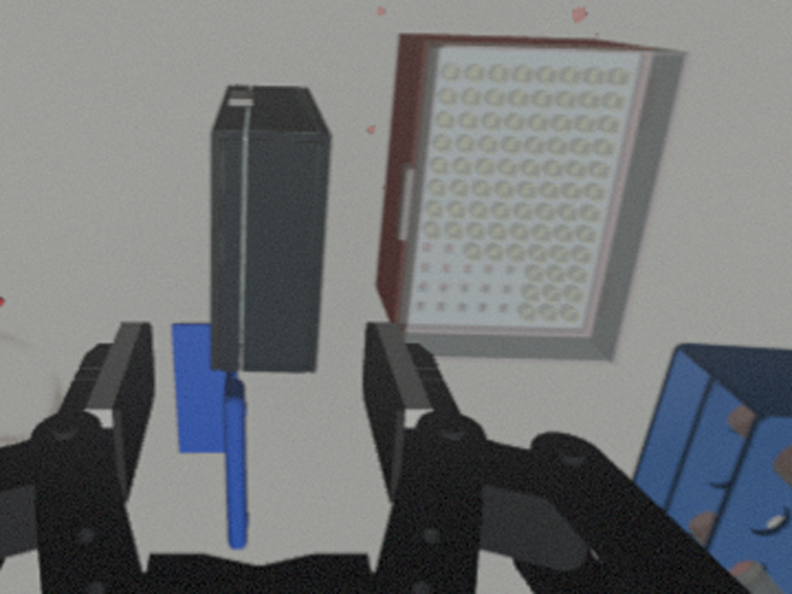

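The box top corners show at (213,133), (328,136), (315,372) and (212,370), and it sits between the fingers (inner faces at 152 and 366).

```bash
python3 - <<'E'
from h import *
i=cams.camera_info("wrist")
print(onz(i,[(200+u/2.2,100+v/2.2) for u,v in [(213,133),(328,136),(315,372),(212,370)]],.1).round(4).tolist())
print(onz(i,[(200+u/2.2,100+v/2.2) for u,v in [(152,325),(366,325)]],manip.observe()["tool_pos"][2]).round(4).tolist())
E
```

```text
[[0.5693, 0.1091, 0.1], [0.6045, 0.1081, 0.1], [0.6028, 0.0242, 0.1], [0.5667, 0.0251, 0.1]]
[[0.5564, 0.0716, 0.1517], [0.6098, 0.0714, 0.1517]]
```

Call:
send_rows --commands '[[[0.25, 0.3, 1, 1, -0.22], [0, 0, 1.5, 0, -0.22], [0, 0, 1.5, 0, -0.22], [0, 0, 1.5, 0, -0.22], [0, 0, 1, 0, -0.22], [0, 0, 0.9, 0, -0.22], [0, 0, 0, 0, -0.22], [0, 0, 0, 0, -0.22]]]'

```text
time: 4.45
tool_pos: [0.5854, 0.0673, 0.0774]
tcp_rot: [[0.02, 1.0, -0.0], [1.0, -0.02, 0.0], [0.0, -0.0, -1.0]]
force: [-1.0, -0.5, 0.2]
finger_gap: 0.0517
grasp_force: 0.0
```

Call:
send_rows --commands '[[[0, 0.25, 0, 0, -0.22], [0, 0.25, 0, 0, -0.22], [0, 0.25, 0, 0, -0.22], [0, 0.2, 0, 0, -0.22], [0, 0.2, 0, 0, -0.22], [0, 0.2, 0, 0, -0.22], [0, 0.2, 0, 0, -0.22], [0, 0.2, 0, 0, -0.22], [0, 0.2, 0, 0, -0.22], [0, 0.2, 0, 0, -0.22], [0, 0, 0, 0, -0.22]]]'

```text
time: 5.37
tool_pos: [0.6073, 0.0668, 0.0773]
tcp_rot: [[0.02, 1.0, 0.001], [1.0, -0.02, -0.0], [-0.0, 0.001, -1.0]]
force: [-0.4, 0.2, -0.6]
finger_gap: 0.0523
grasp_force: 0.1
```

```bash
python3 - <<'E'
from h import *
snap("wrist","w3")
a=np.load("pics/w3.npy")[60:400,160:560]
j,b=snap("scene","s3")
b=cv2.resize(b[150:270,210:370],(480,360),interpolation=cv2.INTER_CUBIC)
a=cv2.resize(a,(320,272))
c=np.zeros((360,800,3),np.uint8);c[:,:480]=b;c[:272,480:]=a
cv2.imwrite("pics/c3.png",c[...,::-1])
print(manip.observe()["force"])
E
```

```text
[0.34333674 0.03283412 0.19214008]
```

View pics/c3.png

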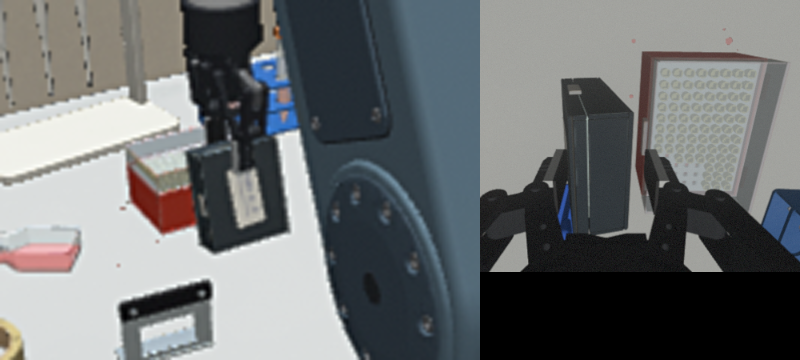

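The box is tilting back on its rear edge, about 10° so far, with no visible slide. I'll continue slowly.

Call:
send_rows --commands '[[[0, 0.15, 0, 0, -0.18], [0, 0.15, 0, 0, -0.18], [0, 0.15, 0, 0, -0.18], [0, 0.15, 0, 0, -0.18], [0, 0.15, 0, 0, -0.18], [0, 0.15, 0, 0, -0.18], [0, 0.15, 0, 0, -0.18], [0, 0.15, 0, 0, -0.18], [0, 0.15, 0, 0, -0.18], [0, 0.15, 0, 0, -0.18], [0, 0.15, 0, 0, -0.18], [0, 0, 0, 0, -0.18]]]'

```text
time: 6.47
tool_pos: [0.6236, 0.0665, 0.0774]
tcp_rot: [[0.02, 1.0, 0.0], [1.0, -0.02, -0.0], [-0.0, 0.0, -1.0]]
force: [0.8, -0.9, 0.1]
finger_gap: 0.0504
grasp_force: 0.1
```

Call:
send_rows --commands '[[[0, 0.15, 0, 0, -0.18], [0, 0.15, 0, 0, -0.18], [0, 0.15, 0, 0, -0.18], [0, 0.15, 0, 0, -0.18], [0, 0.15, 0, 0, -0.18], [0, 0, 0, 0, -0.18], [0, 0, 0, 0, -0.2], [0, 0, 0, 0, -0.22]]]'

```text
time: 7.13
tool_pos: [0.6294, 0.0664, 0.0768]
tcp_rot: [[0.02, 1.0, -0.003], [1.0, -0.02, 0.0], [-0.0, -0.003, -1.0]]
force: [-6.4, -0.2, 1.7]
finger_gap: 0.052
grasp_force: 2.8
```

```bash
python3 - <<'E'
from h import *
snap("wrist","w4")
a=np.load("pics/w4.npy")[60:400,160:560]
j,b=snap("scene","s4")
b=cv2.resize(b[150:270,210:370],(480,360),interpolation=cv2.INTER_CUBIC)
a=cv2.resize(a,(320,272))
c=np.zeros((360,800,3),np.uint8);c[:,:480]=b;c[:272,480:]=a
cv2.imwrite("pics/c4.png",c[...,::-1])
print(manip.observe()["force"])
E
```

```text
[-5.35030537  0.08369018  1.67381576]
```

View pics/c4.png

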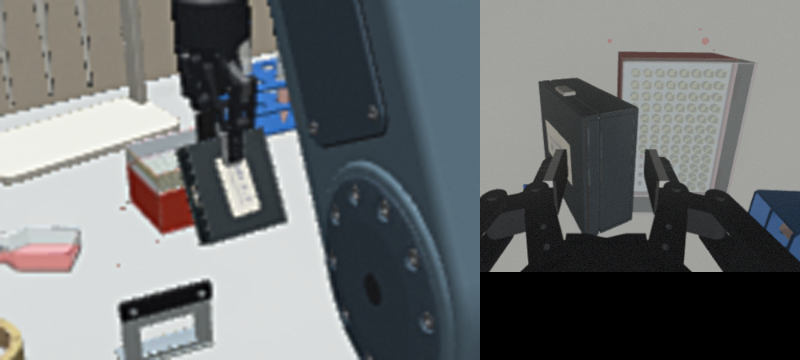

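The box leans on the tip box, with about 6 N of push. I'll back off, open slightly, and lift straight up.

Call:
send_rows --commands '[[[0, -0.1, 0, 0, -0.25], [0, -0.1, 0, 0, -0.28], [0, 0, 0, 0, -0.28], [0, 0, 0, 0, -0.28], [0, 0, -0.5, 0, -0.28], [0, 0, -1, 0, -0.28], [0, 0, -1.5, 0, -0.28], [0, 0, -1.5, 0, -0.28], [0, 0, -1.5, 0, -0.28], [0, 0, -2, 0, -0.28], [0, 0, -2, 0, -0.28], [0, 0, 0, 0, -0.28]]]'

```text
time: 8.23
tool_pos: [0.6319, 0.0662, 0.1835]
tcp_rot: [[0.02, 1.0, 0.009], [1.0, -0.02, -0.001], [-0.001, 0.009, -1.0]]
force: [0.2, 0.4, 0.5]
finger_gap: 0.0544
grasp_force: 0.0
```

Call:
send_rows --commands '[[[1.85, -2.4, 0, 0, 0], [1.85, -2.4, 0, 0, 0], [1.85, -2.4, 0, 0, 0], [1.85, -2.4, 0, 0, 0], [1.85, -2.4, 0, 0, 0], [1.85, -2.4, 0, 0, 0], [1.85, -2.4, 0, 0, 0], [1.85, -2.4, 0, 0, 0], [0, 0, 1, 3.8, 0], [0, 0, 1, 0, 0], [0, 0, 0, 0, 0], [0, 0, 0, 0, 0]]]'

```text
time: 9.23
tool_pos: [0.4399, 0.2177, 0.1567]
tcp_rot: [[0.086, 0.996, -0.001], [0.996, -0.086, -0.0], [-0.001, -0.001, -1.0]]
force: [-0.1, 0.4, -1.3]
finger_gap: 0.0424
grasp_force: 0.0
```

```bash
python3 - <<'E'
from h import *
import pickle
i,a=snap("wrist","w5",None,1.25)
pickle.dump(i,open("pics/w5.pkl","wb"))
s=manip.observe();print(s["tool_pos"],s["tcp_rot"].round(4).tolist(),s["finger_gap"])
E
```

```text
[0.44036568 0.21771093 0.15717242] [[0.0862, 0.9963, -0.0004], [0.9963, -0.0862, -0.0002], [-0.0002, -0.0004, -1.0]] 0.042504076981770784
```

View pics/w5.png

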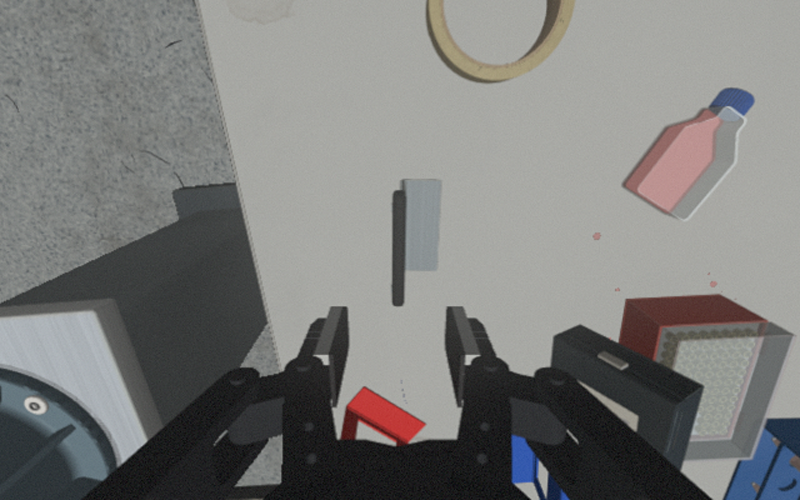

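The strip top spans x 392-404 and rows 192-306, and the toe edge runs (441,180)-(439,271). The bookend lies well between the fingers.

```bash
python3 - <<'E'
from h import *
import pickle
i=pickle.load(open("pics/w5.pkl","rb"))
q=lambda L,z:onz(i,[(u/1.25-.1,v/1.25-.1) for u,v in L],z)
S=q([(393,192),(404,192),(404,306),(392,306)],.068);T=q([(441,180),(439,271)],.003)
s=manip.observe();R=s["tcp_rot"]
for n,X in(("strip",S),("toe",T)):
    print(n,X.round(4).tolist(),"mean",X.mean(0).round(4),"rel tool",((X.mean(0)-s["tool_pos"])@R).round(4))
print("toe yaw",np.degrees(np.arctan2(*(T[0]-T[1])[:2])))
print("box front-top edge", q([(555,330),(660,440)],.105).round(4).tolist())
E
```

```text
strip [[0.4417, 0.2605, 0.068], [0.4487, 0.2599, 0.068], [0.4423, 0.1786, 0.068], [0.4338, 0.1794, 0.068]] mean [0.4417 0.2196 0.068 ] rel tool [0.002  0.0012 0.0892]
toe [[0.4795, 0.2547, 0.003], [0.4742, 0.1753, 0.003]] mean [0.4769 0.215  0.003 ] rel tool [0.0005 0.0367 0.1542]
toe yaw 3.8448758462065067
box front-top edge [[0.5341, 0.1743, 0.105], [0.6126, 0.0788, 0.105]]
```

Call:
send_rows --commands '[[[0.1, 0.1, 2, 0, 0], [0, 0, 2, 0, 0], [0, 0, 2, 0, 0], [0, 0, 2, 0, 0], [0, 0, 1.5, 0, 0], [0, 0, 1.2, 0, 0], [0, 0, 0.7, 0, 0], [0, 0, 0, 0, 0.3], [0, 0, 0, 0, 0.5], [0, 0, 0, 0, 1], [0, 0, 0, 0, 1], [0, 0, 0, 0, 1]]]'

```text
time: 10.28
tool_pos: [0.4415, 0.2193, 0.044]
tcp_rot: [[0.086, 0.996, 0.001], [0.996, -0.086, 0.0], [0.0, 0.001, -1.0]]
force: [0.2, 0.1, 0.8]
finger_gap: 0.0078
grasp_force: 61.9
```

Call:
send_rows --commands '[[[0, 0, 0, 0, 1], [0, 0, 0, 0, 1], [0, 0, 0, 0, 1], [0, 0, 0, 0, 1]]]'

```text
time: 10.62
tool_pos: [0.4414, 0.2193, 0.0439]
tcp_rot: [[0.086, 0.996, 0.001], [0.996, -0.086, 0.0], [0.0, 0.001, -1.0]]
force: [-2.5, -0.4, 5.9]
finger_gap: 0.0078
grasp_force: 62.7
```

Call:
send_rows --commands '[[[0, 0, -1, 0, 1], [0, 0, -1, -4, 1], [0, 1.5, 0, 0, 1], [0, 1.5, 0, 0, 1], [0, 1.5, 0, 0, 1], [0, 1, 0, 0, 1], [-2, 0, 0, 0, 1], [-2, 0, 0, 0, 1], [-2, 0, 0, 0, 1], [-2, 0, 0, 0, 1], [-1.2, 0, 0, 0, 1], [0, 0, 0, 0, 1]]]'

```text
time: 11.62
tool_pos: [0.4942, 0.1244, 0.0633]
tcp_rot: [[0.019, 1.0, -0.001], [1.0, -0.019, -0.0], [-0.0, -0.001, -1.0]]
force: [0.1, -0.0, -1.8]
finger_gap: 0.0081
grasp_force: 61.6
```

```bash
python3 - <<'E'
from h import *
import pickle
i,a=snap("wrist","w6");j,b=snap("scene","s6")
pickle.dump((i,j),open("pics/6.pkl","wb"))
A=cv2.resize(a[150:350,250:450],(400,400),interpolation=cv2.INTER_CUBIC)
B=cv2.resize(b[170:270,240:340],(400,400),interpolation=cv2.INTER_CUBIC)
cv2.imwrite("pics/c6.png",np.hstack([A,B])[...,::-1])
s=manip.observe();print(s["tool_pos"],s["tcp_rot"].round(4).tolist(),s["finger_gap"])
E
```

```text
[0.49438706 0.12622637 0.06340939] [[0.0181, 0.9998, -0.0001], [0.9998, -0.0181, 0.0004], [0.0004, -0.0001, -1.0]] 0.007655162826096589
```

View pics/c6.png

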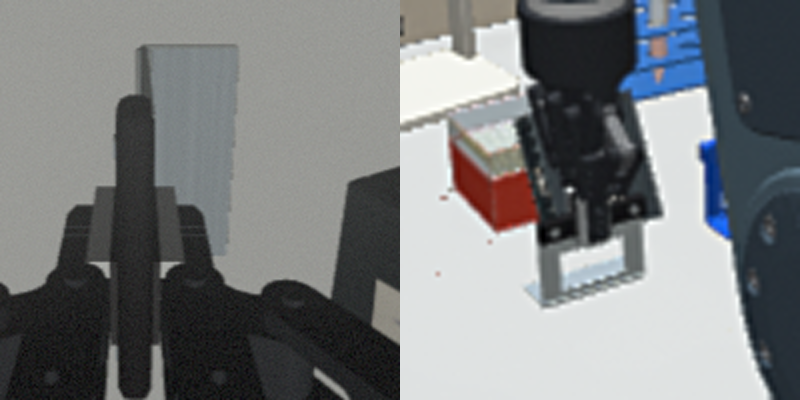

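In the left (wrist) crop the lifted bookend has its foot towards +x, and the leaning box is at the right with its front lower +y corner at about (348,182). The right crop (scene) shows the box still leaning behind the gripper.

```bash
python3 - <<'E'
from h import *
import pickle
i,j=pickle.load(open("pics/6.pkl","rb"))
q=lambda L,z:onz(i,[(250+u/2,150+v/2) for u,v in L],z).round(4).tolist()
print("front low corner",q([(348,182)],.017), "edge pt",q([(332,290)],.017))
# foot in hand: toe corner far +y, and strip far end
z=.0633-.0439
print("toe corner",q([(238,46)],.003+z),q([(222,255)],.003+z),"strip end",q([(117,97),(154,97)],.068+z))
# predicted pixels if heel at .6035,.109
for th in (27,28.5,30):
    t=np.radians(th);h=np.array([.6035,.109,0]);print(th,(proj(i,[h+[-.037*np.cos(t),0,.037*np.sin(t)],h+[-.037*np.cos(t)+.1*np.sin(t),0,.037*np.sin(t)+.1*np.cos(t)]])-[250,150])*2)
E
```

```text
front low corner [[0.5718, 0.1101, 0.017]] edge pt [[0.5705, 0.0632, 0.017]]
toe corner [[0.529, 0.1628, 0.0224]] [[0.5264, 0.0838, 0.0224]] strip end [[0.4919, 0.169, 0.0874], [0.4998, 0.1688, 0.0874]]
27 [[343.97280832 184.41509311]
 [687.5574097  372.71786519]]
28.5 [[346.02783066 185.51843295]
 [698.53984425 371.15471394]]
30 [[348.14892258 186.61305025]
 [709.10824469 369.34845469]]
```

The box's heel has not slipped: the front lower edge is at x≈0.571 and the heel at x≈0.604. Next I'll align in y, lower to a skim height, and insert.

Call:
send_rows --commands '[[[-1.5, 0, 0, 0, 1], [-1.5, 0, 0, 0, 1], [-1.5, 0, 0, 0, 1], [-1.4, 0, 0, 0, 1], [0, 0, 0.7, 0, 1], [0, 0, 0.7, 0, 1], [0, 0, 0.45, 0, 1], [0, 0, 0, 0, 1], [0, 0, 0, 0, 1]]]'

```text
time: 12.47
tool_pos: [0.4929, 0.0683, 0.0441]
tcp_rot: [[0.016, 1.0, -0.001], [1.0, -0.016, 0.0], [0.0, -0.001, -1.0]]
force: [-0.9, -0.2, -1.3]
finger_gap: 0.0076
grasp_force: 62.1
```

Call:
send_rows --commands '[[[0, 0.8, 0, 0, 1], [0, 0.8, 0, 0, 1], [0, 0.8, 0, 0, 1], [0, 0.8, 0, 0, 1], [0, 0.6, 0, 0, 1], [0, 0.6, 0, 0, 1], [0, 0.5, 0, 0, 1], [0, 0.5, 0, 0, 1], [0, 0.4, 0, 0, 1], [0, 0.4, 0, 0, 1], [0, 0, 0, 0, 1], [0, 0, 0, 0, 1]]]'

```text
time: 13.47
tool_pos: [0.5554, 0.0662, 0.0447]
tcp_rot: [[0.017, 1.0, -0.0], [1.0, -0.017, 0.0], [-0.0, -0.0, -1.0]]
force: [-0.7, 0.2, -1.4]
finger_gap: 0.0074
grasp_force: 62.8
```

Call:
send_rows --commands '[[[0, 0.2, 0, 0, 1], [0, 0.2, 0, 0, 1], [0, 0.2, 0, 0, 1], [0, 0.1, 0, 0, 1], [0, 0, 0, 0, 1], [0, 0, 0, 0, 1]]]'

```text
time: 13.97
tool_pos: [0.5623, 0.0661, 0.0447]
tcp_rot: [[0.017, 1.0, -0.0], [1.0, -0.017, 0.0], [0.0, -0.0, -1.0]]
force: [-0.2, 0.6, -1.7]
finger_gap: 0.0079
grasp_force: 62.8
```

Call:
send_rows --commands '[[[0, 0.1, 0, 0, 1], [0, 0.1, 0, 0, 1], [0, 0, 0.05, 0, 1], [0, 0, 0.05, 0, 1], [0, 0, 0.03, 0, 1], [0, 0, 0, 0, 1]]]'

```text
time: 14.47
tool_pos: [0.5636, 0.0662, 0.0444]
tcp_rot: [[0.016, 1.0, -0.002], [1.0, -0.016, -0.0], [-0.0, -0.002, -1.0]]
force: [-7.8, -0.7, 9.9]
finger_gap: 0.0078
grasp_force: 64.6
```

Contact is felt at the box and on the bench. I'll ease off and release.

Call:
send_rows --commands '[[[0, -0.1, -0.03, 0, 1], [0, -0.1, 0, 0, 1], [0, 0, 0, 0, 1], [0, 0, 0, 0, 1]]]'

```text
time: 14.8
tool_pos: [0.5629, 0.0661, 0.0441]
tcp_rot: [[0.017, 1.0, 0.001], [1.0, -0.017, -0.0], [0.0, 0.001, -1.0]]
force: [-0.6, -0.0, 1.4]
finger_gap: 0.0079
grasp_force: 63.0
```

Call:
send_rows --commands '[[[0, 0, 0, 0, 0.75], [0, 0, 0, 0, 0.7], [0, 0, 0, 0, 0.66], [0, 0, 0, 0, 0.66], [0, 0, 0, 0, 0.66]]]'

```text
time: 15.22
tool_pos: [0.5625, 0.066, 0.0438]
tcp_rot: [[0.017, 1.0, 0.0], [1.0, -0.017, -0.0], [-0.0, 0.0, -1.0]]
force: [-0.4, -0.5, 0.1]
finger_gap: 0.0148
grasp_force: 0.0
```

Call:
send_rows --commands '[[[0, 0, -0.3, 0, 0.66], [0, 0, -0.7, 0, 0.66], [0, 0, -1.2, 0, 0.66], [0, 0, -1.5, 0, 0.66], [0, 0, -2, 0, 0.66], [0, 0, -2.5, 0, 0.3], [0, 0, -2.5, 0, -0.3], [0, 0, -2.3, 0, -0.3], [0, 0, 0, 0, -0.3]]]'

```text
time: 15.97
tool_pos: [0.5659, 0.0659, 0.1809]
tcp_rot: [[0.017, 1.0, 0.011], [1.0, -0.017, -0.001], [-0.001, 0.011, -1.0]]
force: [0.9, 0.4, 1.4]
finger_gap: 0.0552
grasp_force: 0.0
```

Call:
send_rows --commands '[[[0, 1.2, 0, 0, -0.3], [0, 1.8, 0, 0, -0.3], [0, 1.8, 0, 0, -0.3], [0, 1.6, 0, 0, -0.3], [0, 0.3, 0, 0, -0.3], [0, 0, 0, 0, -0.3], [0, 0, 0, 0, -0.3]]]'

```text
time: 16.55
tool_pos: [0.6287, 0.065, 0.1737]
tcp_rot: [[0.017, 1.0, -0.001], [1.0, -0.017, 0.0], [0.0, -0.001, -1.0]]
force: [-0.8, 0.3, -0.1]
finger_gap: 0.0557
grasp_force: 0.0
```

```bash
python3 - <<'E'
from h import *
import pickle
i,a=snap("wrist","w7");j,b=snap("scene","s7")
pickle.dump((i,j),open("pics/7.pkl","wb"))
A=cv2.resize(a[120:400,200:480],(440,440),interpolation=cv2.INTER_CUBIC)
B=cv2.resize(b[170:270,250:330],(352,440),interpolation=cv2.INTER_CUBIC)
cv2.imwrite("pics/c7.png",np.hstack([A,B])[...,::-1])
s=manip.observe();print(s["tool_pos"],s["tcp_rot"].round(4).tolist(),s["finger_gap"])
E
```

```text
[0.6284336  0.06514271 0.17377193] [[0.0166, 0.9999, -0.0008], [0.9999, -0.0166, 0.0001], [0.0001, -0.0008, -1.0]] 0.055431459195865035
```

View pics/c7.png

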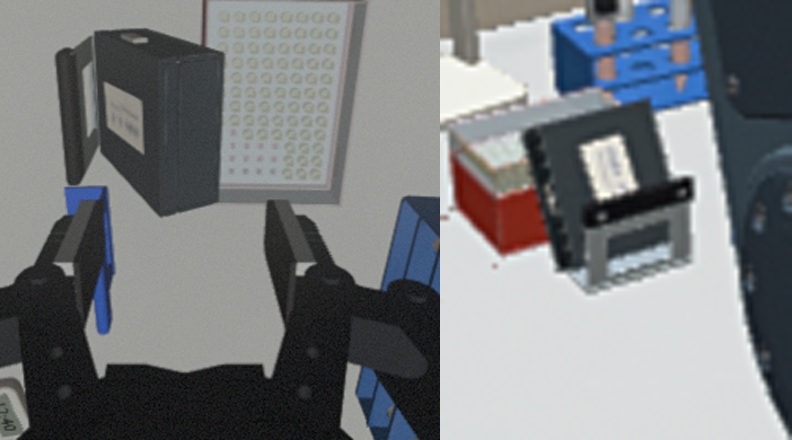

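The foot is under the leaning box and the plate is at its front. The strip is at left (57-98), the front upper box edge runs (160,55)-(163,215), and the rear upper edge runs (223,52)-(221,203).

```bash
python3 - <<'E'
from h import *
import pickle
i,j=pickle.load(open("pics/7.pkl","rb"))
k=280/440
q=lambda L,z:onz(i,[(200+u*k,120+v*k) for u,v in L],z).round(4).tolist()
print("front up",q([(160,55),(163,215)],.105),"rear up",q([(223,52),(221,203)],.088))
print("strip outer",q([(57,52),(68,183)],.068))
print("tips",q([(100,202),(268,202)],.176))
E
```

```text
front up [[0.6188, 0.1106, 0.105], [0.6176, 0.0261, 0.105]] rear up [[0.6494, 0.1083, 0.088], [0.6493, 0.0231, 0.088]]
strip outer [[0.5608, 0.1061, 0.068], [0.559, 0.027, 0.068]]
tips [[0.6004, 0.0736, 0.176], [0.6582, 0.0727, 0.176]]
```

Call:
send_rows --commands '[[[0.15, 0.1, 2, 0, -0.3], [0, 0, 2, 0, -0.3], [0, 0, 2, 0, -0.3], [0, 0, 1.5, 0, -0.3], [0, 0, 1, 0, -0.3], [0, 0, 0.7, 0, -0.3], [0, 0, 0.45, 0, -0.3], [0, 0, 0, 0, -0.3], [0, 0, 0, 0, -0.3]]]'

```text
time: 17.4
tool_pos: [0.6308, 0.0664, 0.078]
tcp_rot: [[0.017, 1.0, 0.001], [1.0, -0.017, -0.0], [-0.0, 0.001, -1.0]]
force: [-0.1, 0.6, 0.8]
finger_gap: 0.0555
grasp_force: 0.0
```

Call:
send_rows --commands '[[[0, -0.15, 0, 0, -0.22], [0, -0.2, 0, 0, -0.22], [0, -0.2, 0, 0, -0.2], [0, -0.2, 0, 0, -0.2], [0, -0.15, 0, 0, -0.2], [0, -0.15, 0, 0, -0.2], [0, -0.15, 0, 0, -0.2], [0, -0.15, 0, 0, -0.2], [0, -0.15, 0, 0, -0.2], [0, -0.15, 0, 0, -0.18], [0, -0.1, 0, 0, -0.15], [0, 0, 0, 0, -0.15]]]'

```text
time: 18.4
tool_pos: [0.6124, 0.0668, 0.0771]
tcp_rot: [[0.017, 1.0, -0.001], [1.0, -0.017, 0.0], [0.0, -0.001, -1.0]]
force: [1.0, 0.2, -0.4]
finger_gap: 0.0491
grasp_force: 0.1
```

Call:
send_rows --commands '[[[0, 0, 0, 0, -0.1], [0, -0.1, 0, 0, -0.1], [0, -0.1, 0, 0, -0.1], [0, -0.1, 0, 0, -0.1], [0, -0.1, 0, 0, -0.1], [0, -0.1, 0, 0, -0.1], [0, -0.1, 0, 0, -0.1], [0, -0.1, 0, 0, -0.1], [0, -0.1, 0, 0, -0.1], [0, -0.1, 0, 0, -0.1], [0, 0, 0, 0, -0.1]]]'

```text
time: 19.32
tool_pos: [0.6036, 0.0669, 0.0772]
tcp_rot: [[0.017, 1.0, -0.0], [1.0, -0.017, 0.0], [0.0, -0.0, -1.0]]
force: [-0.1, -0.1, 0.0]
finger_gap: 0.0471
grasp_force: 0.0
```

Call:
send_rows --commands '[[[0, -0.12, 0, 0, -0.1], [0, -0.12, 0, 0, -0.1], [0, -0.12, 0, 0, -0.1], [0, -0.12, 0, 0, -0.1], [0, -0.12, 0, 0, -0.1], [0, -0.12, 0, 0, -0.1], [0, -0.12, 0, 0, -0.1], [0, -0.12, 0, 0, -0.1], [0, -0.12, 0, 0, -0.1], [0, -0.12, 0, 0, -0.1], [0, -0.1, 0, 0, -0.1], [0, 0, 0, 0, -0.1]]]'

```text
time: 20.32
tool_pos: [0.5906, 0.0671, 0.0772]
tcp_rot: [[0.017, 1.0, -0.0], [1.0, -0.017, 0.0], [0.0, -0.0, -1.0]]
force: [-0.2, 0.0, 0.7]
finger_gap: 0.0469
grasp_force: 0.0
```

Call:
send_rows --commands '[[[0, -0.1, 0, 0, -0.1], [0, -0.1, 0, 0, -0.1], [0, -0.1, 0, 0, -0.1], [0, -0.1, 0, 0, -0.1], [0, -0.1, 0, 0, -0.1], [0, 0, 0, 0, -0.1], [0, 0, 0, 0, -0.1]]]'

```text
time: 20.9
tool_pos: [0.5859, 0.0672, 0.0773]
tcp_rot: [[0.017, 1.0, 0.0], [1.0, -0.017, -0.0], [-0.0, 0.0, -1.0]]
force: [0.6, 0.2, -0.2]
finger_gap: 0.0471
grasp_force: 0.0
```

```bash
python3 - <<'E'
from h import *
import pickle
i,a=snap("wrist","w8");pickle.dump(i,open("pics/8.pkl","wb"))
s=manip.observe();print(s["tool_pos"],s["force"],s["finger_gap"])
g=a.astype(int).sum(2)
# along rows crossing the box well ahead of the fingers: strong horizontal edges
for v in (120,150,180,200):
    r=cv2.GaussianBlur(a[v-2:v+3].mean(0).mean(1)[None].astype(np.float32),(5,1),0)[0]
    d=np.diff(r); e=[(u,int(r[u-4]),int(r[u+5])) for u in range(220,500) if abs(d[u])>3 and abs(d[u])==abs(d[max(0,u-4):u+5]).max()]
    print(v,e)
E
```

```text
[0.58594823 0.06719612 0.07734781] [-0.41833613  0.14130592 -0.55323633] 0.04706275626890204
120 []
150 [(389, 161, 64), (408, 64, 95), (422, 103, 160), (429, 156, 154), (439, 155, 157), (444, 152, 153), (455, 152, 153), (466, 148, 153), (486, 149, 150), (496, 149, 149)]
180 [(271, 163, 130), (281, 132, 54), (301, 54, 51), (347, 54, 160), (374, 160, 158), (386, 160, 61), (405, 63, 96), (418, 102, 159), (425, 155, 156), (435, 155, 153), (450, 151, 152), (465, 150, 149), (479, 153, 152), (490, 148, 152)]
200 [(265, 163, 56), (297, 50, 48), (354, 48, 160), (384, 160, 60), (402, 60, 93), (415, 102, 157), (431, 164, 157), (441, 157, 164), (456, 158, 162), (484, 157, 162), (499, 155, 159)]
```

Call:
send_rows --commands '[[[0, 0, 0, 0, -0.15], [0, 0, -0.4, 0, -0.15], [0, 0, -1, 0, -0.15], [0, 0, -1.5, 0, -0.15], [0, 0, -1.5, 0, -0.15], [0, 0, -1.5, 0, -0.15], [0, 0, -1.5, 0, -0.15], [0, 0, -1.5, 0, -0.15], [0, 0, 0, 0, -0.15], [0, 0, 0, 0, -0.15]]]'

```text
time: 21.78
tool_pos: [0.5868, 0.0671, 0.1678]
tcp_rot: [[0.017, 1.0, 0.003], [1.0, -0.017, -0.0], [-0.0, 0.003, -1.0]]
force: [0.3, -0.3, -0.5]
finger_gap: 0.0486
grasp_force: 0.0
```

```bash
python3 - <<'E'
from h import *
import pickle
i,a=snap("wrist","w9");pickle.dump(i,open("pics/9.pkl","wb"))
s=manip.observe();print(s["tool_pos"],s["force"],s["finger_gap"])
# expected projections: upright on foot, heel (hx), vs edges found
for hx in (.598,.604):
  print(hx,proj(i,[[hx,.109,.103],[hx,.05,.103],[hx-.037,.109,.103],[hx-.037,.05,.103],[hx,.109,.003],[hx-.037,.109,.003],[hx-.037,.106,.068],[hx-.046,.106,.068]]).round(0).tolist())
for v in range(135,271,15):
    r=cv2.GaussianBlur(a[v-2:v+3].mean(0).mean(1)[None].astype(np.float32),(5,1),0)[0]
    d=np.diff(r); e=[(u,int(r[u-4]),int(r[u+5])) for u in range(220,400) if abs(d[u])>4 and abs(d[u])==abs(d[max(0,u-4):u+5]).max()]
    print(v,e)
E
```

```text
[0.58591909 0.0672084  0.16649105] [ 0.12104334 -0.28133777 -0.81668139] 0.04935018115282501
0.598 [[331.0, 161.0], [331.0, 235.0], [279.0, 161.0], [284.0, 235.0], [326.0, 140.0], [291.0, 141.0], [284.0, 156.0], [274.0, 156.0]]
0.604 [[339.0, 160.0], [338.0, 234.0], [288.0, 161.0], [291.0, 235.0], [332.0, 140.0], [296.0, 141.0], [292.0, 156.0], [281.0, 156.0]]
135 [(367, 153, 64), (381, 78, 154)]
150 [(292, 154, 71), (305, 76, 53), (334, 57, 153), (366, 152, 61), (380, 78, 150)]
165 [(281, 154, 57), (303, 66, 61), (338, 62, 152), (365, 152, 60), (379, 78, 153)]
180 [(282, 153, 57), (304, 68, 62), (338, 63, 151), (364, 152, 70), (370, 67, 99), (377, 119, 147)]
195 [(282, 153, 55), (301, 64, 64), (337, 61, 151), (363, 152, 71), (369, 66, 98), (376, 117, 150)]
210 [(283, 152, 55), (304, 64, 62), (337, 61, 151), (362, 152, 58), (375, 75, 156)]
225 [(284, 152, 55), (304, 62, 61), (336, 61, 151), (361, 152, 58), (373, 67, 152), (399, 157, 156)]
240 [(285, 138, 57), (302, 62, 62), (336, 59, 152), (366, 152, 85), (372, 85, 144)]
255 [(246, 153, 100), (254, 100, 74), (264, 75, 44), (271, 44, 110), (290, 103, 60), (336, 58, 151), (362, 151, 45), (370, 43, 75), (379, 75, 94), (388, 94, 146)]
270 [(236, 152, 45), (247, 46, 73), (259, 73, 40), (272, 40, 112), (296, 102, 58), (305, 58, 152), (361, 152, 41), (375, 40, 73), (386, 73, 46), (397, 46, 152)]
```

The box top and bottom edges both fit an upright box with its heel at x≈0.604. The strip's outer edge (282) matches the plate touching the front (281 expected).

```bash
python3 -c "
from h import *
print(workorder.finish_job())"
```

```text
the job is handed in; nothing more can be done
None
```

I handed the job in at about 22 s on the robot's clock. By camera measurement, the slide box stands upright on the bookend's foot with the plate against its front; no verdict came back.

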